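Load the carburettor into the ultrasonic cleaner

TASK

Get the carburettor into the ultrasonic cleaner: lift the cleaner's lid off by its knob and lay it down flat, knob up, in the middle of the blue rubber mat, pull the red chest's top drawer open by its handle, take out the carburettor and lower it gently into the cleaner's wire basket, standing on its float bowl. Leave the lid off and the top drawer pushed fully home, the lower drawer shut. Do not shift or knock over anything else on the bench, and leave the bearing in the drawer.

Things in the scene. Friction and masses are not known exactly. Their poses are not given: they have to be found in the camera images.
- top_drawer (a joint): slide of the upper drawer: metres open, 0 fully home, 0.200 at the end stop; it slides towards the robot along the handle's own -x axis (may start up to 25 mm ajar). Slides with about 2 N friction plus 6 N per m/s, and stays where it is left.
- top_drawer_handle (a point): middle of the bar handle of the red tool chest's upper drawer (chest 320 deep, 300 wide, 220 high, fixed, a second like drawer below); moves with the drawer; +x points into the chest, y along the bar. Round steel bar 11 thick, 150 long, posts at y = +-64, axis 35 off the drawer front (29 clear behind it), 37 below the chest's top; drawer underside 69 below. 30 high tray on the chest's back half
- top_drawer_floor (a point): point on the upper drawer's inner floor, midway between its sides, 116 behind the handle bar and 63 below it, 60 behind the front wall; moves with the drawer, axes as the handle's. Inside 270 (x) x 258 (y), walls 54 high (red front panel 84); a divider 32 high at y = 0 makes a left and a right bay. A piston (55 across, 46 high) stands at the back of the left (+y) bay
- low_drawer (a joint): slide of the lower drawer, metres open, starts and stays at 0; not used.
- carburettor: motorcycle carburettor, 0.34 kg, in the front half of the top drawer's left or right bay, standing on its float bowl (54 x 48 x 29 high); origin under its centre. Bore: a tube along x, 84 long, 36 across (end flanges 42), axis at height 42. On top an upright round chamber with a black cap, 34 across, height 62 to 76. Grip the cap from above, fingers closing along its own y (across the bore)
- carb_cap (a point): on the carburettor's upright axis, 62 above its underside: TCP point for gripping the cap (the pads then straddle the cap with the tips beside the bore)
- cleaner: ultrasonic cleaner, stainless box 175 (x) x 160 (y) x 150 high, fixed; black control panel on its -x face; stands at the left or the right of the bench. Origin at the centre of its underside. Tank mouth 150 (x) x 137 (y) at the top.
- basket (a point): centre of the wire basket's floor in the tank, axes as the cleaner's, 54 below the rim; the basket is 130 (x) x 117 (y) inside, fixed in the cleaner, walls 39 high above its floor
- lid: loose stainless lid on the cleaner, about 0.24 kg; plate 170 (x) x 156 (y) x 5 whose underside lies on the rim, with a locating lip 10 deep under it (142 x 129, hanging in the tank mouth). Origin at the centre of the lip's lower edge: on the cleaner 140 above the bench, lying on a flat surface at that surface's height. Black knob on top.
- lid_knob (a point): centre of the lid's black knob head, 38 above the lid's origin; head 26 in diameter, from 29 to 46 above the origin; the plate's top is at 15
- mat: blue rubber bench mat 190 (x) x 170 (y) x 3 thick, fixed; origin at the centre of its underside. It lies in front of the chest, at its left, middle or right, so that the open drawer can hang over it; the oil filter and the spanner lie at the two other places.
- oil_filter: bystander: white and orange oil filter, standing, 75 in diameter, 88 high, origin under it
- spanner: bystander: steel spanner lying flat, 170 long along its x, about 35 wide, 10 high, origin at the underside in the middle
- spray_can: bystander: yellow aerosol can, standing just beyond the cleaner, 67 in diameter, 222 high, origin under it
- grease_jar: bystander: grey jar with red cap, standing on the robot's side of the cleaner, 68 in diameter, 85 high, origin under it
- drain_pan: bystander: round black pan with bolts, 230 in diameter, 55 high, fixed, on the other side of the bench from the cleaner, origin under it
- bearing: bystander: ball bearing lying in the other front bay of the upper drawer, 62 in diameter, 18 high, origin under it
Not all that is in view belongs to the job. There is more than one size of the lid; the one meant has the size given above.

How it is judged:
By the outcome, as a careful person would: the job done as asked, in the order asked, and still so for the second after the job is handed in, with the robot touching nothing.
It also fails if it takes over 72 s, if anything falls off the work surface, if the arm or the gripper's body presses on something with over 40 N, if the wrist force passes 120 N, or if a joint passes its speed limit or range.

ROBOT

A 7-joint arm with a two-finger parallel gripper is mounted at the origin on the work surface. World frame = base frame: x ahead of the robot, y to its left, z up, the work surface at z = 0. Lengths are in mm, angles in rad, forces in N, time in s.
With the tool pointing down it reaches from about 400 to 875 mm from the base axis. Payload 4.4 kg.
Tool frame: the origin (TCP) lies between the finger pads, 19 mm behind the fingertips; this is the grasp point; z points along the fingers, y is the line along which they close (so a half turn about z gives the same grasp; the last joint's range is limited). The gripper opens to 85 mm and grips with 20 to 120 N. Pads are 22 mm wide; open, the fingers measure 114 mm over their backs; the gripper's body (76 mm by 85 mm) begins 54 mm behind the grasp point. The pads swing forward as they close: fully open they stand 13 mm farther back than shut.
Start: joints at [-1.246, 0.628, 0.038, 1.517, -0.027, 0.996, -0.02], TCP at [247.582, 601.016, 250.013] pointing down, gripper open.
Joint ranges: [-3.06, 3.06], [-0.37, 2.12], [-1.25, 1.32], [0.18, 2.47], [-1.1, 4.24], [0.23, 1.98], [-2.94, 2.94]. Speed limits (rad/s): [2.57, 2.57, 3.14, 3.14, 3.14, 3.14, 3.14].

INTERFACE

Orientations are given as [roll, pitch, yaw] about the fixed x, y, z axes, in that order (R = Rz(yaw) Ry(pitch) Rx(roll)).
In Python, from cell import ctrl gives the robot as it stands.
- The arm moves only by the shell command python3 -m crank 'ROWS' [OPENING]. ROWS is JSON, a list that holds one entry, the list of rows, each a list of 4 numbers: the shift along the tool's x, y, z normalised to -1 to 1, where 1 is 2.5 cm, then the turn about the tool's z normalised to -1 to 1, where 1 is 0.08 rad. In form: [[[dx, dy, dz, turn], ...]]. A call has 1 to 12 rows; each row shifts and turns the commanded pose from where the row before left it, along the tool's axes as they then stand; what a row does not reach is not made up. A row lasts 1/12 s, in which the tool goes at most 41.7 mm and 7.16 degrees, less where a joint would pass 70% of its speed; a pose out of reach is approached as far as the arm can. A call with a number of a shift or a turn outside -1 to 1 is refused whole. A call with a gripper value outside its range is refused whole. OPENING is the closure, from -1 (fully open) to 1 (shut), set as the call begins (- or left out, the last holds). The fingers move at their own pace and stop on an object; the grip force is fixed at half the most. Time passes only in rows, so rows that do not move let the fingers close. It gives the time, the measured TCP pose, the force, the opening and the grip force at its end, in the units of the state.
- ctrl.read_state(): the state, without advancing time (a new reading comes with each control period).
- ctrl.get_image(name): name is "side" or "top" or "wrist"; returns a dict with "img" (400x640x3 uint8, red, green, blue), "intrinsics" (3x3 intrinsics, pixels), "extrinsics" (4x4, takes a point from camera to world coordinates). Camera axes: x right, y up, looking along -z (the intrinsics and any distortion apply to the point x, -y, -z); pixel columns grow to the right and rows downward; lengths in mm; the calibration is good to about 2 mm. A picture is of the moment at which its call begins. There is no depth.
- ctrl.finish_job(): hands the job in; it is judged then, once.
Trained networks look in the newest picture that a camera, given by its name, has taken for a name from the list of things; names that differ only in an ending like _2 or _b are one class to them, and where a whole thing is asked for, a point or a joint stands for the part that bears it (a point fixed in the world has none). Each returns a list of dicts, best first, with "confidence" (0 to 1); they miss things now and then, are a little off and sometimes report something else, mostly with a low value. They report only what shows in the picture. A call takes as long as a camera call. They do not tell look-alikes from the thing itself.
- ctrl.find_in(camera, target): "position" ([row, column] in pixels, amid what is visible of it).
- ctrl.trace(camera, target): "mask" (400x640 bool, what is visible of it) and "position" ([row, column] in pixels, amid what is visible of it).
- ctrl.place_of(camera, target): "position" ([row, column] in pixels: a listed point, or the origin of a listed thing).
The state is a dict: "clock": time; "qpos": joint angles; "qd": joint speeds; "tau": joint torques, N m; "eef_pos": TCP position; "tool_rot": TCP orientation; "force": force on the tool from outside, world axes, zero at the start; "torque": the same for the moment, N m; "width": finger opening in mm; "gripper_force": force on a finger pad.
Only numpy, scipy, OpenCV 4.12 (cv2) and the standard library are available. Lean on these libraries where they do the work, as an engineer would, in place of code of your own. Each camera call takes 0.05 s, during which the arm holds its last target. There are 200 camera calls.

## Working session

There is one attempt and no reset: what is moved stays moved. The work goes in short steps, Python scripts to look and compute and a shell command to move; the robot and the scene stay as the last step left them, time stands still between calls to the robot, and variables do not carry over. Pictures are saved under pics/ and viewed, at most 16 in all, crops included, and the job is handed in when it is done.

```bash
ls; mkdir -p pics; python3 - <<'E'
from cell import ctrl
import cv2,numpy as np
s=ctrl.read_state();print({k:np.round(v,3).tolist() for k,v in s.items()})
ims=[]
for c in ["side","top"]:
    d=ctrl.get_image(c);cv2.imwrite(f"pics/{c}0.png",d["img"][:,:,::-1]);print(c,np.round(d["intrinsics"],1).tolist(),np.round(d["extrinsics"],3).tolist())
    for t in ["top_drawer_handle","top_drawer_floor","carburettor","carb_cap","cleaner","basket","lid","lid_knob","mat","oil_filter","spanner","spray_can","grease_jar","drain_pan","bearing"]:
        print(c,t,[(np.round(r["position"]).tolist(),round(r["confidence"],2)) for r in ctrl.place_of(c,t)][:4])
E
```

```text
pics
{'clock': 0.0, 'qpos': [-1.246, 0.629, 0.038, 1.518, -0.027, 0.996, -0.02], 'qd': [-0.0, -0.0, 0.0, 0.001, -0.0, -0.001, -0.001], 'tau': [-0.0, -56.339, 1.226, -19.344, 0.011, 0.01, -0.0], 'eef_pos': [247.325, 600.464, 249.089], 'tool_rot': [-3.14, -0.0, 2.751], 'force': [0.054, 0.242, 0.518], 'torque': [0.05, -0.028, -0.042], 'gripper_force': 0.0, 'width': 85.132}
side [[511.1, 0.0, 315.5], [0.0, 511.1, 200.1], [0.0, 0.0, 1.0]] [[-0.707, 0.563, -0.427, -329.765], [-0.707, -0.555, 0.439, 785.638], [0.01, 0.612, 0.791, 1742.434], [0.0, 0.0, 0.0, 1.0]]
side top_drawer_handle [([193.0, 273.0], 0.68)]
side top_drawer_floor [([186.0, 253.0], 0.8)]
side carburettor [([180.0, 260.0], 0.41), ([159.0, 380.0], 0.25)]
side carb_cap [([167.0, 261.0], 0.59)]
side cleaner [([187.0, 376.0], 0.74)]
side basket [([163.0, 379.0], 0.75), ([170.0, 377.0], 0.65)]
side lid [([176.0, 429.0], 0.93), ([164.0, 377.0], 0.73), ([190.0, 244.0], 0.56)]
side lid_knob [([158.0, 380.0], 0.85), ([176.0, 433.0], 0.78), ([171.0, 380.0], 0.22)]
side mat []
side oil_filter []
side spanner []
side spray_can [([165.0,
[... 302 characters left out ...]
-66.746], [0.01, 0.178, 0.984, 1674.469], [0.0, 0.0, 0.0, 1.0]]
top top_drawer_handle [([169.0, 291.0], 0.91)]
top top_drawer_floor [([136.0, 290.0], 0.68), ([291.0, 425.0], 0.43)]
top carburettor [([288.0, 426.0], 0.37)]
top carb_cap []
top cleaner []
top basket []
top lid [([287.0, 488.0], 0.73), ([232.0, 431.0], 0.69), ([221.0, 244.0], 0.3)]
top lid_knob [([234.0, 436.0], 0.91), ([282.0, 491.0], 0.83), ([224.0, 345.0], 0.23)]
top mat [([220.0, 292.0], 0.88)]
top oil_filter [([221.0, 244.0], 0.79), ([220.0, 292.0], 0.69), ([196.0, 430.0], 0.39)]
top spanner []
top spray_can [([198.0, 429.0], 0.94)]
top grease_jar [([289.0, 426.0], 0.63)]
top drain_pan [([236.0, 168.0], 0.6)]
top bearing []
```

View pics/top0.png

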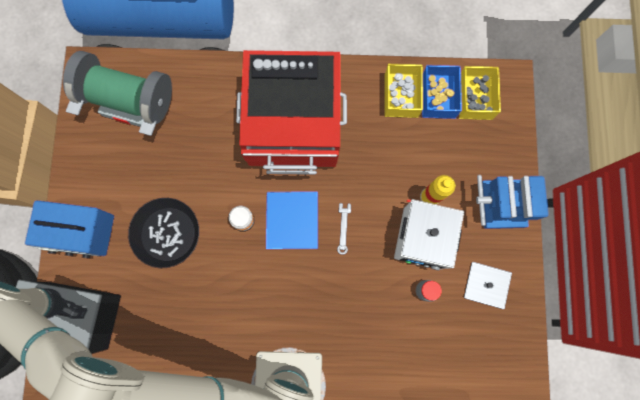

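View pics/side0.png

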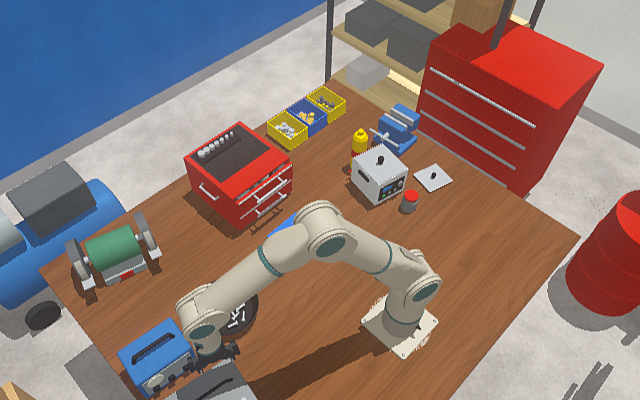

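Lid candidates are the plate with a knob on the cleaner (top 232,433; side 158,380) and the smaller loose plate on the bench (top 285,489; side 176,433). I choose the one on the cleaner and will check it in a close crop. The mat is at (220,292), the filter at (217,240), the spanner at (228,344), the spray can at (188,440) and the jar at (290,428). The drawer handle is at about (169,291), with the drawer slightly ajar.

```bash
cat > h.py <<'E'
from cell import ctrl
import cv2,numpy as np
def cam(c): return ctrl.get_image(c)
def ray(d,rc):
    K=d["intrinsics"];E=d["extrinsics"];v=np.linalg.inv(K)@np.array([rc[1],rc[0],1.]);v=np.array([v[0],-v[1],-v[2]])
    return E[:3,3],E[:3,:3]@v
def on(d,rc,z):
    o,v=ray(d,rc);return o+v*(z-o[2])/v[2]
def tri(a,b):
    A=[];y=[]
    for o,v in(a,b):
        v=v/np.linalg.norm(v);P=np.eye(3)-np.outer(v,v);A.append(P);y.append(P@o)
    return np.linalg.lstsq(np.vstack(A),np.hstack(y),rcond=None)[0]
def proj(d,p):
    E=d["extrinsics"];q=E[:3,:3].T@(np.array(p,float)-E[:3,3]);u=d["intrinsics"]@np.array([q[0],-q[1],-q[2]]);return u[1]/u[2],u[0]/u[2]
def rect(d,mask,z):
    # min-area rect of mask's outline mapped to plane z
    c=max(cv2.findContours(mask.astype(np.uint8),0,1)[0],key=cv2.contourArea)[:,0]
    p=np.array([on(d,(r,q),z)[:2] for q,r in c],np.float32);return cv2.minAreaRect(p)
def fix(x,y,yaw): # shift needed in tool axes given target x,y
    pass
def st():
    s=ctrl.read_state();return s
def rows(target,yaw=None):
    """remaining shift in tool axes in row units (25mm) and turn units (.08)"""
    s=ctrl.read_state();from scipy.spatial.transform import Rotation as R
    r=R.from_euler('xyz',s['tool_rot']);d=r.inv().apply(np.array(target)-s['eef_pos'])/25
    y=s['tool_rot'][2]
    t=None if yaw is None else -((yaw-y+np.pi/2)%np.pi-np.pi/2)/.08
    print('rows',np.round(d,2),'turn',t and round(t,2),'q7',round(s['qpos'][6],2),'t',round(s['clock'],2))
E
python3 - <<'E'
from h import *
T=cam("top");S=cam("side")
for n,z in [("lid_knob",178),("top_drawer_handle",183),("grease_jar",0),("spray_can",0),("mat",0),("oil_filter",0)]:
    a=ctrl.place_of("top",n);b=ctrl.place_of("side",n)
    print(n,[np.round(on(T,r["position"],z)[:2]).tolist() for r in a[:3]],[np.round(on(S,r["position"],z)[:2]).tolist() for r in b[:3]], np.round(tri(ray(T,a[0]["position"]),ray(S,b[0]["position"]))) if a and b else '')
for n,z in [("mat",3),("lid",155),("top_drawer",183),("top_drawer_handle",220)]:
    for r in ctrl.trace("top",n)[:3]:
        print(n,r["position"],round(r["confidence"],2),np.round(np.hstack([np.array(v).ravel() for v in rect(T,r["mask"],z)]),1),r["mask"].sum())
for d,n,b in((T,"t",(130,215,330,520)),):
    c=d["img"][140:320,220:520,::-1];cv2.imwrite("pics/c1.png",cv2.resize(c,None,fx=2.66,fy=2.66,interpolation=2))
E
```

```text
lid_knob [[342.0, -594.0], [482.0, -426.0]] [[287.0, -509.0], [473.0, -432.0]] [ 351. -651.   10.]
top_drawer_handle [[668.0, 5.0]] [[666.0, 11.0]] [672.   6. 172.]
grease_jar [[318.0, -442.0]] [[307.0, -430.0], [563.0, -563.0]] [ 318. -449.  -28.]
spray_can [[626.0, -449.0], [709.0, 15.0]] [[612.0, -457.0]] [ 620. -454.   -2.]
mat [[536.0, 1.0]] [[530.0, 8.0]] [538.   1. -16.]
oil_filter [[527.0, 171.0], [498.0, -472.0]] [] 
mat [218.6, 290.1] 0.65 [529.5   8.6 188.5 172.9   1.6] 2914
lid [231.7, 431.3] 0.94 [ 478.7 -423.3  158.2  172.3   78.8] 2882
lid [285.9, 485.1] 0.62 [ 328.2 -587.8  119.2  110.2   75.7] 1466
lid [154.8, 292.5] 0.53 [702.3  13.6  73.6 301.1   1.7] 1651
top_drawer [287.7, 429.6] 0.64 [ 307.3 -404.9   70.    60.6   89.5] 440
top_drawer [157.3, 288.2] 0.62 [693.1  13.6  75.3 292.5   1.7] 1815
top_drawer_handle [156.1, 291.9] 0.76 [683.1  11.6  67.4 285.2   1.7] 1599
```

View pics/c1.png

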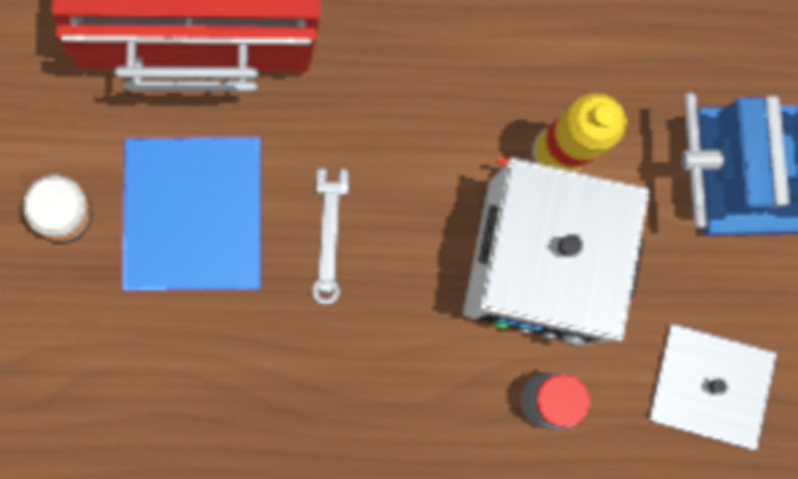

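The crop confirms the 172 x 158 plate on the cleaner, with the panel facing the robot, as the lid. The loose one measures about 119 x 110, so it is the decoy. The mat (crop 192,213) is clear.

```bash
python3 - <<'E'
from h import *
T=cam("top");S=cam("side")
def dark(d,rc,n,thr=110):
    r,c=map(int,np.round(rc));p=d["img"][r-n:r+n+1,c-n:c+n+1].max(2).astype(int)
    k,l,s,ce=cv2.connectedComponentsWithStats((p<thr).astype(np.uint8));i=1+np.argmax(s[1:,4]);return (ce[i][1]+r-n,ce[i][0]+c-n),s[i]
a,sa=dark(T,(232,433),9);b,sb=dark(S,(160,380),9);print(a,sa,b,sb,tri(ray(T,a),ray(S,b)),on(T,a,178),on(S,b,178))
h=cv2.cvtColor(T["img"],cv2.COLOR_RGB2HSV);m=cv2.inRange(h,(100,120,120),(125,255,255));m[:,:255]=0;m[:,330:]=0;m[:185]=0;m[255:]=0
print(m.sum()/255,rect(T,m,3))
E
python3 -m crank '[[[0,0,-1,1],[0,0,-1,1],[0,0,0,1],[0,0,0,1],[0,0,0,1],[0,0,0,1],[0,0,0,1],[0,0,0,1],[0,0,0,1],[0,0,0,1],[0,0,0,1],[0,0,0,1]]]' -1
python3 -m crank '[[[0,0,0,1],[0,0,0,1],[0,0,0,0.75],[0,0,0,0]]]'
```

```text
(np.float64(231.92), np.float64(433.22)) [ 5  6  9  7 50] (np.float64(159.95652173913044), np.float64(380.2826086956522)) [ 7  5  6  9 46] [ 479.6229379  -425.55239805  172.63882308] [ 479.64271406 -423.75460867  178.        ] [ 476.17804936 -421.95076428  178.        ]
2805.0 ((529.53173828125, 6.463203430175781), (188.387451171875, 168.3881072998047), 1.6361125707626343)
clock: 3.6
eef_pos: [247.5, 601.0, 300.0]
tool_rot: [-3.141, -0.0, 1.787]
force: [0.3, 0.0, 0.1]
width: 85.5
gripper_force: 0.0
clock: 3.93
eef_pos: [247.4, 601.1, 299.9]
tool_rot: [3.142, 0.0, 1.57]
force: [-0.4, -1.0, -0.7]
width: 85.2
gripper_force: 0.0
```

```bash
python3 -m crank '[[[-1,0.78,0,0],[-1,0.78,0,0],[-1,0.78,0,0],[-1,0.78,0,0],[-1,0.78,0,0],[-1,0.78,0,0],[-1,0.78,0,0],[-1,0.78,0,0],[-1,0.78,0,0],[-1,0.78,0,0],[-1,0.78,0,0],[-1,0.78,0,0]]]' | grep -E "clock|eef"
python3 -m crank '[[[-1,0,0,0],[-1,0,0,0],[-1,0,0,0],[-1,0,0,0],[-1,0,0,0],[-1,0,0,0],[-1,0,0,0],[-1,0,0,0],[-1,0,0,0],[-1,0,0,0],[-1,0,0,0],[-1,0,0,0]]]'| grep -E "clock|eef"
python3 -m crank '[[[-1,0,0,0],[-1,0,0,0],[-1,0,0,0],[-1,0,0,0],[-1,0,0,0],[-1,0,0,0],[-1,0,0,0],[-1,0,0,0],[-1,0,0,0],[-1,0,0,0],[-1,0,0,0],[-1,0,0,0]]]'| grep -E "clock|eef"
python3 -m crank '[[[-1,0,0,0],[-1,0,0,0],[-1,0,0,0],[-1,0,0,0],[-1,0,0,0],[0,0,0,1],[0,0,0,1],[0,0,0,0.44]]]'| grep -E "clock|eef|rot"
python3 -c "
from h import *
rows([478.5,-423.5,178],np.radians(78.8))
d=cam('wrist');cv2.imwrite('pics/w1.png',d['img'][:,:,::-1])
for r in ctrl.place_of('wrist','lid_knob'): print(r,on(d,r['position'],178))
for r in ctrl.trace('wrist','lid')[:1]: print(r['position'],rect(d,r['mask'],155))
"
```

```text
clock: 4.93
eef_pos: [482.3, 299.8, 300.2]
clock: 5.93
eef_pos: [481.5, -0.1, 300.2]
clock: 6.93
eef_pos: [481.5, -300.2, 300.1]
clock: 7.6
eef_pos: [481.2, -424.6, 299.7]
tool_rot: [-3.141, -0.0, 1.373]
rows [ 0.02 -0.11  4.87] turn -0.03 q7 0.76 t 7.6
{'position': [203.5, 323.1], 'confidence': 0.85} [ 482.947857   -430.59459606  178.        ]
{'position': [312.4, 251.5], 'confidence': 0.55} [ 389.65432087 -530.09582187  178.        ]
[184.5, 319.2] ((479.27545166015625, -426.66082763671875), (157.05581665039062, 171.0108184814453), 78.64005279541016)
```

View pics/w1.png

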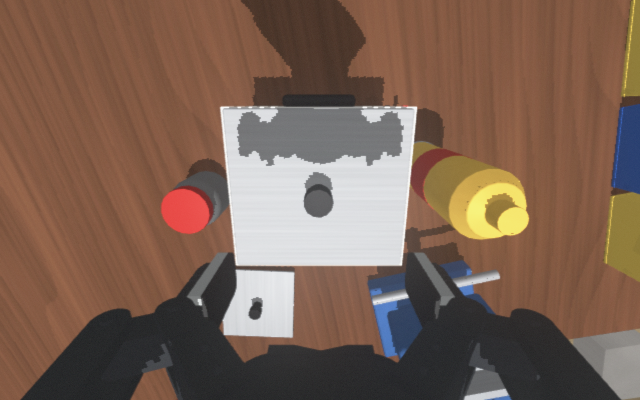

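The wrist picture shows the knob head at about (200,318) on the lid plate, centred in (185,319). The jar is at left (210,187), the spray can at right (200,490), and the small lid is at (305,258). The fingers have clear room to go down.

```bash
python3 -m crank '[[[-0.07,-0.05,1,0],[0,0,1,0],[0,0,1,0],[0,0,1,0],[0,0,0.5,0],[0,0,0.3,0],[0,0,0,0]]]' | grep -E "eef|force"
python3 -m crank '[[[0,0,0,0],[0,0,0,0],[0,0,0,0],[0,0,0,0],[0,0,0,0],[0,0,0,0],[0,0,0,0],[0,0,0,0]]]' 1
python3 -m crank '[[[0,0,-0.3,0],[0,0,-0.5,0],[0,0,-1,0],[0,0,0,0]]]'
```

```text
eef_pos: [479.6, -425.0, 178.8]
force: [-0.0, -0.4, 0.4]
gripper_force: 0.0
clock: 9.0
eef_pos: [480.1, -425.7, 181.1]
tool_rot: [3.141, 0.0, 1.376]
force: [-1.0, 1.0, 6.0]
width: 23.8
gripper_force: 58.7
clock: 9.33
eef_pos: [481.5, -427.7, 229.8]
tool_rot: [3.135, 0.004, 1.375]
force: [0.4, -0.1, -3.1]
width: 24.2
gripper_force: 59.3
```

```bash
python3 -m crank '[[[0.5,0,0,0],[1,0,0,0],[1,0,0,0],[1,0,0,0],[1,0,0,0],[1,0,0,0],[1,0,0,0],[1,0,0,0],[1,0,0,0],[1,0,0,-1],[0.5,0,0,-1],[0,0,0,-0.83]]]'
python3 -m crank '[[[1,0,0,0],[1,0,0,0],[1,0,0,0],[1,0,0,0],[1,0,0,0],[1,0,0,0],[1,0,0,0],[0.5,0.2,0,0],[0,0,0,0],[0,0,0,0]]]'
python3 - <<'E'
from h import *
T=cam("top")
s=ctrl.read_state();zo=s['eef_pos'][2]-40.5
for r in ctrl.trace('top','lid')[:2]: print(r['position'],r['confidence'],rect(T,r['mask'],zo+15))
rows([529.5,6.5,46],np.radians(91.6))
cv2.imwrite("pics/c2.png",cv2.resize(T["img"][140:300,200:400,::-1],None,fx=3,fy=3,interpolation=2))
W=cam("wrist");cv2.imwrite("pics/w2.png",W["img"][:,:,::-1])
E
```

```text
clock: 10.33
eef_pos: [527.8, -173.7, 223.9]
tool_rot: [-3.14, -0.005, 1.613]
force: [-0.2, 0.2, -4.1]
width: 23.9
gripper_force: 59.3
clock: 11.17
eef_pos: [526.7, 8.0, 224.7]
tool_rot: [-3.141, 0.001, 1.604]
force: [-0.2, -0.3, -3.0]
width: 23.4
gripper_force: 59.3
[217.2, 304.3] 0.97 ((528.802490234375, -18.72522735595703), (167.4290771484375, 102.28150177001953), 1.5802749395370483)
[287.0, 486.6] 0.91 ((327.4925231933594, -572.1321411132812), (118.88124084472656, 109.35275268554688), 74.72064971923828)
rows [0.03 0.12 7.16] turn 0.02 q7 0.29 t 11.27
```

View pics/w2.png

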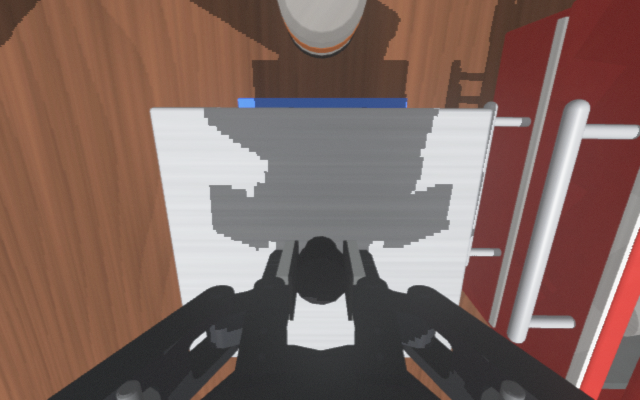

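The wrist view shows the lid held level, squared to the mat (blue strip at row 103), clear of the handles at right (col 490+) and of the oil filter at the top (20,322).

```bash
python3 -m crank '[[[0,0.1,1,0],[0,0,1,0],[0,0,1,0],[0,0,1,0],[0,0,1,0],[0,0,1,0],[0,0,0.6,0],[0,0,0.2,0],[0,0,0.1,0],[0,0,0.1,0],[0,0,0,0]]]'
python3 -c "
from h import *
rows([529.5,6.5,44],np.radians(91.6))
T=cam('top')
for r in ctrl.trace('top','lid')[:1]: print(r['position'],rect(T,r['mask'],20))
"
```

```text
clock: 12.23
eef_pos: [529.8, 7.0, 50.6]
tool_rot: [3.14, 0.0, 1.601]
force: [-0.1, -0.1, -2.1]
width: 23.9
gripper_force: 59.3
rows [-0.02 -0.01  0.26] turn 0.03 q7 0.43 t 12.23
[229.2, 299.7] ((528.6704711914062, 4.21002197265625), (169.98159790039062, 143.8977813720703), 1.5774210691452026)
```

Still hanging, about 6 mm up. I'll lower to contact in small rows.

```bash
python3 -m crank '[[[0,0,0.12,0],[0,0,0.08,0],[0,0,0,0]]]' | grep -E "eef|force"
python3 -m crank '[[[0,0,0.04,0],[0,0,0,0]]]' | grep -E "eef|force"
```

```text
eef_pos: [529.1, 7.8, 45.0]
force: [-0.6, -0.1, -2.7]
gripper_force: 59.4
eef_pos: [529.3, 7.7, 44.1]
force: [0.2, -0.3, -1.8]
gripper_force: 59.5
```

```bash
python3 -m crank '[[[0,0,0.04,0],[0,0,0.04,0],[0,0,0,0]]]' | grep -E "eef|force"
python3 -m crank '[[[0,0,0.04,0],[0,0,0,0]]]' | grep -E "eef|force"
```

```text
eef_pos: [529.3, 7.6, 44.0]
force: [-4.7, 0.4, 18.6]
gripper_force: 61.4
eef_pos: [529.3, 7.7, 43.9]
force: [-5.6, 0.3, 27.5]
gripper_force: 62.3
```

```bash
python3 -m crank '[[[0,0,-0.06,0],[0,0,0,0],[0,0,0,0],[0,0,0,0],[0,0,0,0]]]' -1 | grep -E "eef|force|width"
python3 -m crank '[[[0,0,-1,0],[0,0,-1,0],[0,0,-1,0],[0,0,-1,0],[0,0,-1,0],[0,0,-1,0],[0,0,-1,0],[0,0,-1,0],[0,0,-0.4,0],[0,0,0,0]]]' 0.3 | grep -E "clock|eef|force|width"
python3 - <<'E'
from h import *
T=cam("top");S=cam("side")
for r in ctrl.trace('top','lid')[:1]: print(r['position'],rect(T,r['mask'],18))
a=ctrl.place_of("top","top_drawer_handle");b=ctrl.place_of("side","top_drawer_handle")
for d,l in((T,a),(S,b)):
    for r in l[:2]: print(r,on(d,r["position"],183))
W=cam("wrist")
for n,z in (("top_drawer_handle",183),("top_drawer_floor",120)):
    for r in ctrl.place_of("wrist",n)[:2]: print(n,r,on(W,r["position"],z))
cv2.imwrite("pics/w3.png",W["img"][:,:,::-1])
for y in (-60,0,60): print(proj(W,(668,y+6,183)))
rows([668,8,184],np.radians(91.6))
E
```

```text
eef_pos: [529.1, 7.6, 42.2]
force: [0.4, -0.2, 0.0]
width: 82.3
gripper_force: 0.0
clock: 14.42
eef_pos: [530.5, 7.5, 254.4]
force: [-0.5, 0.2, -0.1]
width: 29.7
gripper_force: 0.0
[286.2, 485.3] ((331.2502136230469, -634.6192016601562), (130.21395874023438, 119.68277740478516), 75.7811279296875)
{'position': [166.5, 291.5], 'confidence': 0.82} [666.58495831   5.007385   183.        ]
{'position': [190.7, 274.4], 'confidence': 0.72} [658.70700182   1.45690501 183.        ]
top_drawer_handle {'position': [177.0, 328.7], 'confidence': 0.56} [532.9894355   39.33200999 183.        ]
(np.float64(299.6853424778331), np.float64(498.0287495548719))
(np.float64(228.39285626722472), np.float64(516.2023435561606))
(np.float64(143.4077587606083), np.float64(537.8664029870877))
rows [-0.15  5.58  2.69] turn 0.04 q7 0.27 t 14.82
```

View pics/w3.png

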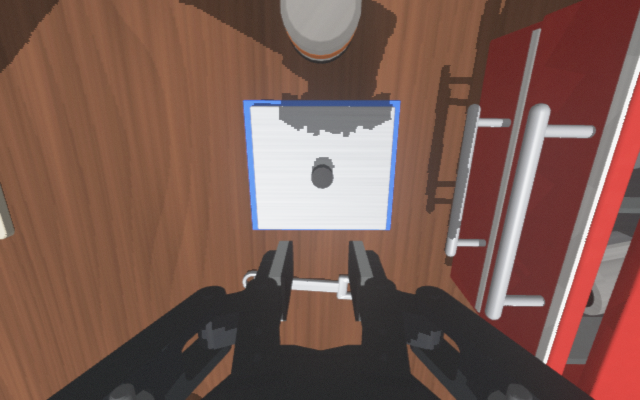

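The wrist picture shows the lid lying knob up inside the blue mat (lid corners about (107,250), (104,393), (229,257), (229,391)). The upper bar handle runs from (107,540) to (316,494), and the lower handle from (108,474) to (253,452).

```bash
python3 - <<'E'
from h import *
W=cam("wrist");T=cam("top")
g=lambda rc,z:np.round(on(W,rc,z)[:2],1)
print("mat top corners",g((101,245),3),g((101,400),3))
print("lid corners",[g(p,18).tolist() for p in((106,250),(104,394),(230,257),(230,391))],"knob",g((174,322),46))
print("handle ends",g((107,540),183),g((316,494),183))
# bar in wrist image: bright low-saturation run per row
h=cv2.cvtColor(W["img"],cv2.COLOR_RGB2HSV)
for r in(160,210,260):
    m=(h[r,:,1]<40)&(h[r,:,2]>90);m[:490]=0;m[555:]=0;c=np.flatnonzero(m);print(r,c.min(),c.max(),g((r,c.min()),183),g((r,c.max()),183))
# top-view handle row from picture
cv2.imwrite("pics/c3.png",cv2.resize(T["img"][130:190,230:350,::-1],None,fx=6,fy=6,interpolation=2))
E
```

```text
mat top corners [435.1  86.8] [622.4  92.6]
lid corners [[444.4, 81.4], [611.9, 88.8], [447.0, -75.8], [625.1, -70.3]] knob [530.6   9.4]
handle ends [664.7  88.3] [669.2 -70.1]
160 505 536 [650.2  54.2] [670.7  54.9]
210 494 524 [650.3  18.9] [671.3  19.6]
260 495 512 [659.4 -20.3] [672.  -19.9]
```

View pics/c3.png

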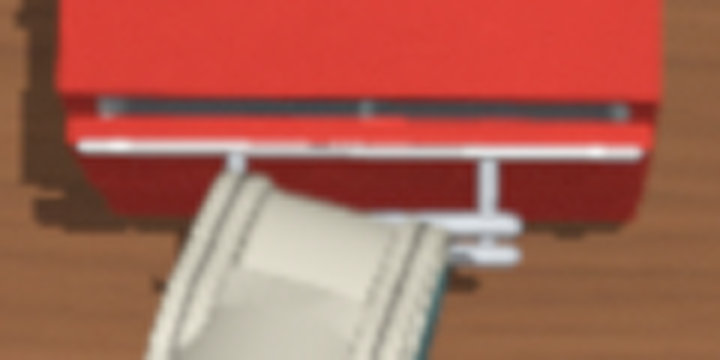

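The crop shows the drawer ajar, with the bar at crop row ~225, whose right end is at (167,317) in the full picture. That agrees with the bar axis at x≈667.

```bash
python3 -m crank '[[[0,1,0,0],[0,1,0,0],[0,1,0,0],[-0.1,1,0,0],[0,1,0,0],[0,0.46,0,0],[0,0,0,0],[0,0,0,0]]]' 0.44 | grep -E "clock|eef|force|width"
python3 -c "
from h import *
rows([667,8,189],np.radians(91.6))"
```

```text
clock: 15.58
eef_pos: [665.3, 9.2, 251.6]
force: [0.1, 0.1, -0.2]
width: 23.9
gripper_force: 0.0
rows [-0.05  0.07  2.5 ] turn 0.04 q7 0.26 t 15.58
```

```bash
python3 -m crank '[[[0,0,1,0],[0,0,0.6,0],[0,0,0.4,0],[0,0,0.3,0],[0,0,0.2,0],[0,0,0,0]]]' | grep -E "clock|eef|force|width"
```

```text
clock: 16.08
eef_pos: [665.0, 9.4, 189.4]
force: [-0.6, 0.3, 0.4]
width: 23.7
gripper_force: 0.0
```

No contact. Close on the bar and pull.

```bash
python3 -m crank '[[[0,0,0,0],[0,0,0,0],[0,0,0,0],[0,0,0,0]]]' 1 | grep -E "clock|eef|force|width"
python3 -m crank '[[[0,-0.3,0,0],[0,-0.6,0,0],[0,-0.6,0,0],[0,-0.6,0,0]]]' | grep -E "clock|eef|force|width"
```

```text
clock: 16.42
eef_pos: [665.5, 9.3, 190.6]
force: [-2.0, 0.0, 1.7]
width: 8.6
gripper_force: 58.6
clock: 16.75
eef_pos: [614.0, 8.4, 190.6]
force: [2.7, 0.9, -1.5]
width: 8.6
gripper_force: 59.8
```

```bash
python3 -m crank '[[[0,-0.6,0,0],[0,-0.6,0,0],[0,-0.6,0,0],[0,-0.6,0,0],[0,-0.6,0,0],[0,-0.6,0,0],[0,-0.6,0,0],[0,-0.5,0,0],[0,-0.3,0,0],[0,0,0,0]]]' | grep -E "clock|eef|force|width"
python3 -m crank '[[[0,0,0,0],[0,0,0,0]]]' 0.44 | grep -E "clock|eef|force|width"
python3 -m crank '[[[0,0,-1,0],[0,0,-1,0],[0,0,-1,0],[0,0,-1,0],[0,0,0,0]]]' | grep -E "clock|eef|force|width"
python3 - <<'E'
from h import *
T=cam("top");W=cam("wrist")
for n,z in (("top_drawer_handle",183),("top_drawer_floor",120),("carburettor",120),("carb_cap",182),("bearing",120)):
  for c,d in (("top",T),("wrist",W)):
    for r in ctrl.place_of(c,n)[:2]: print(c,n,np.round(r["position"]),round(r["confidence"],2),np.round(on(d,r["position"],z)[:2],1))
print(rows([0,0,0]))
a=T["img"][100:240,230:390,::-1]
cv2.imwrite("pics/c4.png",np.vstack([cv2.resize(a,(400,350)),cv2.resize(W["img"][:,:,::-1],(400,250))]))
cv2.imwrite("pics/w4.png",W["img"][:,:,::-1])
E
```

```text
clock: 17.58
eef_pos: [485.8, 6.2, 190.5]
force: [-0.6, 5.4, 2.1]
width: 8.7
gripper_force: 60.4
clock: 17.75
eef_pos: [488.4, 3.8, 190.5]
force: [0.0, 0.1, 0.8]
width: 23.6
gripper_force: 0.0
clock: 18.17
eef_pos: [491.3, 2.7, 294.5]
force: [0.7, -0.7, 0.3]
width: 23.9
gripper_force: 0.0
top top_drawer_handle [227. 289.] 0.7 [483.    4.7]
wrist top_drawer_handle [198. 313.] 0.67 [485.1   6. ]
top top_drawer_floor [190. 291.] 0.91 [605.4   8.1]
wrist top_drawer_floor [180. 428.] 0.82 [604.3   9.1]
top carburettor [186. 306.] 0.68 [619.9 -39.4]
wrist carburettor [233. 428.] 0.73 [613.4 -50.6]
top carb_cap [186. 309.] 0.57 [607.3 -49.2]
wrist carb_cap [259. 453.] 0.89 [612.9 -48.3]
wrist bearing [118. 436.] 0.8 [603.6  72.3]
rows [  0.46 -19.51  11.6 ] turn None q7 0.24 t 18.77
None
```

View pics/c4.png

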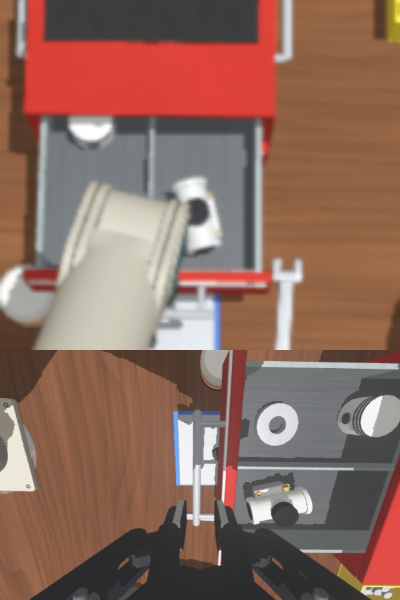

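The top crop shows the open drawer with the carburettor in the right bay, cap at about (186,309) in the full picture and bore tilted slightly left. The piston is at back left. The wrist half shows the bearing at (118,436) and the cap at (259,453) in its own pixels. I'll move above the cap for a close look.

```bash
python3 -m crank '[[[-0.5,1,0,0],[-0.5,1,0,0],[-0.5,1,0,0],[-0.5,1,0,0],[-0.2,0.9,0,0],[0,0,0,0],[0,0,0,0]]]' 0.3 | grep -E "clock|eef"
python3 - <<'E'
from h import *
W=cam("wrist")
for n,z in (("carburettor",120),("carb_cap",182)):
    for r in ctrl.place_of("wrist",n)[:2]: print(n,np.round(r["position"]),round(r["confidence"],2),np.round(on(W,r["position"],z)[:2],1))
for r in ctrl.trace("wrist","carburettor")[:2]: print(r["position"],r["confidence"],rect(W,r["mask"],165))
rows([613,-48,182])
cv2.imwrite("pics/w5.png",W["img"][:,:,::-1])
E
```

```text
clock: 19.35
eef_pos: [612.7, -47.8, 289.1]
carburettor [182. 320.] 0.75 [613.  -46.5]
carb_cap [203. 319.] 0.82 [611.8 -48. ]
carb_cap [130. 312.] 0.4 [604.7  11.4]
[193.7, 317.3] 0.64 ((610.1439208984375, -47.68418502807617), (90.78756713867188, 58.96834945678711), 15.266216278076172)
rows [-0.05  0.06  4.32] turn None q7 0.35 t 19.55
```

View pics/w5.png

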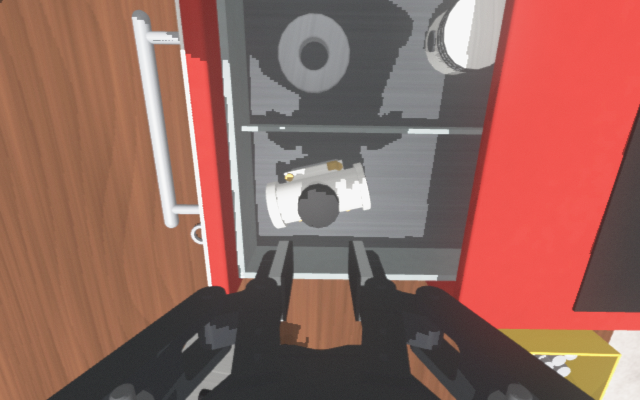

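The close view shows the carburettor's bore running from (207,275) to (187,363), so yaw is about 14.8°, with the cap at (205,318) under the tool. The bearing is at (52,313) and the divider at row 129.

```bash
python3 -m crank '[[[0,0,0,1],[0,0,0,1],[0,0,0,1],[0,0,0,1],[0,0,0,1],[0,0,0,1],[0,0,0,1],[0,0,0,1],[0,0,0,1],[0,0,0,1],[0,0,0,1],[0,0,0,1]]]' -0.45 | grep -E "clock|eef|rot"
python3 -m crank '[[[0,0,0,1],[0,0,0,1],[0,0,0,1],[0,0,0,1],[0,0,0,0.8],[0,0,0,0],[0,0,0,0]]]' | grep -E "clock|eef|rot|width"
python3 - <<'E'
from h import *
W=cam("wrist")
rows([612,-48,182],np.radians(14.8))
for n,z in (("carburettor",120),("carb_cap",182)):
    for r in ctrl.place_of("wrist",n)[:1]: print(n,np.round(r["position"]),round(r["confidence"],2),np.round(on(W,r["position"],z)[:2],1))
for r in ctrl.trace("wrist","carburettor")[:1]: print(r["position"],r["confidence"],rect(W,r["mask"],165))
E
```

```text
clock: 20.55
eef_pos: [611.7, -46.6, 290.4]
tool_rot: [-3.141, -0.001, 0.639]
clock: 21.13
eef_pos: [612.0, -46.7, 290.2]
tool_rot: [-3.141, -0.0, 0.26]
width: 62.2
rows [-0.01  0.04  4.33] turn 0.02 q7 -0.77 t 21.18
carburettor [187. 321.] 0.83 [609.3 -48.3]
carb_cap [204. 318.] 0.67 [610.7 -45.4]
[197.3, 322.2] 0.77 ((607.3079833984375, -47.470252990722656), (96.2851791381836, 48.35698318481445), 14.89687442779541)
```

```bash
python3 -m crank '[[[0,0,1,0],[0,0,1,0],[0,0,1,0],[0,0,0.6,0],[0,0,0.4,0],[0,0,0.25,0],[0,0,0,0]]]' | grep -E "clock|eef|force"
```

```text
clock: 21.92
eef_pos: [612.0, -47.3, 182.9]
force: [0.1, 0.6, -0.3]
gripper_force: 0.0
```

```bash
python3 -m crank '[[[0,0,0,0],[0,0,0,0],[0,0,0,0],[0,0,0,0],[0,0,0,0],[0,0,0,0]]]' 1 | grep -E "clock|eef|force|width"
python3 -m crank '[[[0,0,-0.2,0],[0,0,-0.3,0],[0,0,-0.5,0],[0,0,0,0]]]' | grep -E "clock|eef|force|width"
```

```text
clock: 22.42
eef_pos: [613.1, -47.1, 185.2]
force: [-1.3, 1.0, 6.3]
width: 32.5
gripper_force: 59.9
clock: 22.75
eef_pos: [613.7, -48.2, 211.4]
force: [1.2, -0.3, -2.1]
width: 32.5
gripper_force: 60.2
```

```bash
python3 -m crank '[[[0,0,-0.8,0],[0,0,-1,0],[0,0,-1,0],[0,0,-0.5,0],[0,0.3,0,0],[-0.5,0.9,0,0],[-0.7,1,0,0],[-0.7,1,0,0],[-0.7,1,0,0],[-0.7,1,0,0],[-0.7,1,0,0],[-0.7,1,0,0]]]' | grep -E "clock|eef|force|width"
python3 -m crank '[[[-0.7,1,0,0],[-0.7,1,0,0],[-0.7,1,0,0],[-0.7,1,0,0],[-0.7,1,0,0],[-0.7,0.9,0,1],[0,0,0,1],[0,0,0,1],[0,0,0,1],[0,0,0,1],[0,0,0,0.7],[0,0,0,0]]]' | grep -E "clock|eef|rot|force|width"
python3 - <<'E'
from h import *
W=cam("wrist");T=cam("top")
for c,d in (("wrist",W),("top",T)):
  for n,z in (("basket",96),("cleaner",0)):
    for r in ctrl.place_of(c,n)[:2]: print(c,n,np.round(r["position"]),round(r["confidence"],2),np.round(on(d,r["position"],z)[:2],1))
  for r in ctrl.trace(c,"cleaner")[:1]: print(r["position"],r["confidence"],rect(d,r["mask"],150))
rows([479.5,-425,162],np.radians(-11.3))
cv2.imwrite("pics/w6.png",W["img"][:,:,::-1])
E
```

```text
clock: 23.75
eef_pos: [543.3, -252.7, 289.6]
force: [0.4, -0.3, -3.0]
width: 32.3
gripper_force: 60.4
clock: 24.75
eef_pos: [480.1, -420.7, 289.2]
tool_rot: [-3.141, 0.003, -0.2]
force: [-0.1, 0.8, -4.5]
width: 32.0
gripper_force: 60.8
wrist basket [179. 328.] 0.96 [ 477.9 -428.8]
wrist basket [162. 325.] 0.57 [ 497.4 -429.6]
wrist cleaner [163. 328.] 0.97 [ 476.5 -431.5]
[153.7, 336.9] 0.75 ((485.3305969238281, -428.2417907714844), (169.82252502441406, 187.23158264160156), 78.56585693359375)
top basket [235. 427.] 0.94 [ 478.7 -422.7]
top basket [191. 288.] 0.63 [607.1  17.4]
top cleaner [236. 422.] 0.9 [ 487.4 -428.3]
[256.2, 434.5] 0.96 ((403.7977600097656, -423.1951904296875), (82.46702575683594, 197.36929321289062), 18.061246871948242)
rows [-0.02  0.18  5.17] turn -0.01 q7 -0.55 t 25.15
```

View pics/w6.png

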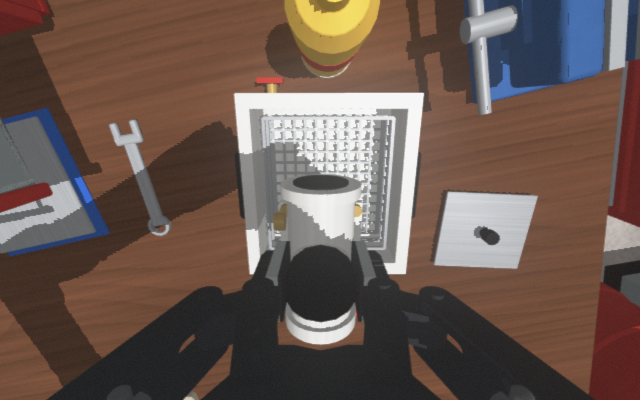

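The wrist view shows the carburettor gripped by its cap (285,320), upright and square over the open basket (mesh 115–250, cols 262–395). The can is at (30,330) and the small lid at (230,487), both clear.

```bash
python3 -m crank '[[[0,0.1,0.5,0],[0,0.1,1,0],[0,0,1,0],[0,0,1,0],[0,0,0.7,0],[0,0,0.3,0],[0,0,0.15,0],[0,0,0,0],[0,0,0,0]]]' | grep -E "clock|eef|rot|force|width"
python3 -m crank '[[[0,0,0.1,0],[0,0,0.08,0],[0,0,0,0]]]' | grep -E "eef|force"
```

```text
clock: 25.9
eef_pos: [480.1, -426.4, 175.9]
tool_rot: [3.14, -0.001, -0.198]
force: [-0.3, -0.2, -3.4]
width: 32.4
gripper_force: 60.8
eef_pos: [480.0, -425.7, 170.8]
force: [-0.3, -0.4, -4.2]
gripper_force: 60.8
```

```bash
python3 -m crank '[[[0,0,0.08,0],[0,0,0.08,0],[0,0,0.08,0],[0,0,0,0]]]' | grep -E "eef|force"
python3 -m crank '[[[0,0,0.04,0],[0,0,0.04,0],[0,0,0,0]]]' | grep -E "eef|force"
```

```text
eef_pos: [479.7, -425.4, 164.0]
force: [-0.1, 0.7, -2.4]
gripper_force: 60.8
eef_pos: [479.8, -425.6, 162.3]
force: [-0.0, 0.1, -3.6]
gripper_force: 60.8
```

```bash
for i in 1; do python3 -m crank '[[[0,0,0.04,0],[0,0,0,0]]]' | grep -E "eef|^force"; done
python3 -m crank '[[[0,0,0.04,0],[0,0,0,0]]]' | grep -E "eef|^force"
```

```text
eef_pos: [479.8, -425.7, 161.4]
force: [0.3, -0.5, -2.5]
eef_pos: [479.8, -425.8, 161.3]
force: [-1.5, 1.9, 3.4]
```

Contact. Release and rise.

```bash
python3 -m crank '[[[0,0,0.02,0],[0,0,0,0],[0,0,0,0],[0,0,0,0],[0,0,0,0]]]' -0.4 | grep -E "eef|force|width"
python3 -m crank '[[[0,0,-0.4,0],[0,0,-0.8,0],[0,0,-1,0],[0,0,-1,0],[0,0,-1,0],[0,0,-1,0],[0,0,0,0]]]' | grep -E "clock|eef|force|width"
python3 - <<'E'
from h import *
W=cam("wrist");cv2.imwrite("pics/w7.png",W["img"][:,:,::-1])
for n,z in (("carburettor",96),("carb_cap",158),("basket",96)):
    for r in ctrl.place_of("wrist",n)[:1]: print(n,np.round(r["position"]),round(r["confidence"],2),np.round(on(W,r["position"],z)[:2],1))
rows([486,5,290],np.radians(91.6))
E
```

```text
eef_pos: [479.9, -425.8, 160.0]
force: [0.4, 0.1, -0.3]
width: 59.9
gripper_force: 0.0
clock: 28.07
eef_pos: [480.6, -428.4, 296.2]
force: [0.3, 0.3, 0.9]
width: 59.6
gripper_force: 0.0
carburettor [182. 320.] 0.8 [ 476.5 -427.8]
carb_cap [196. 318.] 0.75 [ 478.4 -426.8]
rows [ -3.14 -16.92  -0.  ] turn 16.81 q7 -0.54 t 28.27
```

View pics/w7.png

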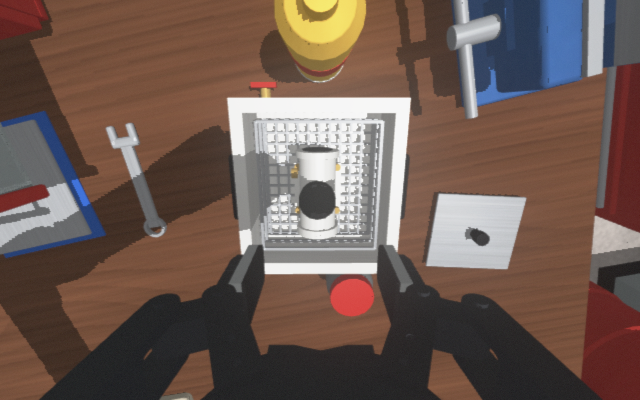

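The carburettor stands upright in the basket, cap at (199,317), with the walls clear all round. The jar, can and small lid look untouched. Next I'll push the drawer home by its handle.

```bash
python3 -m crank '[[[-0.19,-1,0,0],[-0.19,-1,0,0],[-0.19,-1,0,0],[-0.19,-1,0,0],[-0.19,-1,0,0],[-0.19,-1,0,0],[-0.19,-1,0,0],[-0.19,-1,0,0],[-0.19,-1,0,0],[-0.19,-1,0,0],[-0.19,-1,0,0],[-0.19,-1,0,0]]]' 0.3 | grep -E "clock|eef"
python3 -m crank '[[[-0.19,-1,0,0],[-0.19,-1,0,0],[-0.19,-1,0,0],[-0.19,-1,0,0],[-0.19,-0.9,0,-1],[0,0,0,-1],[0,0,0,-1],[0,0,0,-1],[0,0,0,-1],[0,0,0,-1],[0,0,0,-1],[0,0,0,-1]]]' | grep -E "clock|eef"
python3 -m crank '[[[0,0,0,-1],[0,0,0,-1],[0,0,0,-1],[0,0,0,-1],[0,0,0,-1],[0,0,0,-1],[0,0,0,-1],[0,0,0,-1],[0,0,0,-1],[0,0,0,-1],[0,0,0,-1],[0,0,0,-1]]]' | grep -E "clock|eef"
python3 -m crank '[[[0,0,0,-1],[0,0,0,-1],[0,0,0,-0.5],[0,0,0,0],[0,0,0,0]]]' | grep -E "clock|eef|width"
python3 - <<'E'
from h import *
W=cam("wrist");T=cam("top")
for c,d in(("wrist",W),("top",T)):
    for r in ctrl.place_of(c,"top_drawer_handle")[:2]: print(c,np.round(r["position"]),round(r["confidence"],2),np.round(on(d,r["position"],183)[:2],1))
h=cv2.cvtColor(W["img"],cv2.COLOR_RGB2HSV)
for r in(120,150,180):
    m=(h[r,:,1]<50)&(h[r,:,2]>90);m[:270]=0;m[370:]=0;c=np.flatnonzero(m);print(r,c.min(),c.max(),[np.round(on(W,(r,q),183)[:2],1) for q in(c.min(),c.max())])
rows([486,5,190],np.radians(91.6))
E
```

```text
clock: 29.27
eef_pos: [482.2, -118.6, 289.0]
clock: 30.27
eef_pos: [483.0, 4.7, 289.0]
clock: 31.27
eef_pos: [482.9, 4.6, 289.0]
clock: 31.68
eef_pos: [483.2, 4.5, 289.3]
width: 30.1
wrist [203. 325.] 0.63 [487.   5.]
top [234. 427.] 0.73 [ 470.8 -405.1]
top [224. 288.] 0.6 [490.7  10.1]
120 292 369 [array([459.9,  70.6]), array([518.6,  72.4])]
150 293 358 [array([460.6,  47.8]), array([511.7,  49.4])]
180 293 369 [array([460.7,  23.5]), array([522.3,  25.4])]
rows [0.02 0.1  3.99] turn 0.03 q7 0.27 t 31.88
```

```bash
python3 -m crank '[[[0,0.16,1,0],[0,0,1,0],[0,0,0.8,0],[0,0,0.5,0],[0,0,0.4,0],[0,0,0.25,0],[0,0,0,0]]]' 0.4 | grep -E "clock|eef|force|width"
```

```text
clock: 32.47
eef_pos: [487.3, 4.6, 190.4]
force: [-0.2, -0.8, 0.1]
width: 25.4
gripper_force: 0.0
```

```bash
python3 -m crank '[[[0,0,0,0],[0,0,0,0],[0,0,0,0],[0,0,0,0]]]' 1 | grep -E "clock|eef|force|width"
python3 -m crank '[[[0,0.3,0,0],[0,0.6,0,0],[0,0.6,0,0],[0,0.6,0,0],[0,0.6,0,0],[0,0.6,0,0],[0,0.6,0,0],[0,0.6,0,0],[0,0.6,0,0],[0,0.6,0,0],[0,0.6,0,0],[0,0.3,0,0]]]' | grep -E "clock|eef|force|width"
```

```text
clock: 32.8
eef_pos: [487.7, 4.5, 191.7]
force: [-1.3, -0.5, 0.0]
width: 8.5
gripper_force: 58.6
clock: 33.8
eef_pos: [654.6, 7.3, 191.7]
force: [-1.5, -5.5, 1.5]
width: 8.4
gripper_force: 59.9
```

```bash
python3 -m crank '[[[0,0.3,0,0],[0,0.3,0,0],[0,0.2,0,0],[0,0,0,0]]]' | grep -E "eef|^force|width"
python3 -m crank '[[[0,0.15,0,0],[0,0.1,0,0],[0,0,0,0]]]' | grep -E "eef|^force|width"
```

```text
eef_pos: [672.4, 7.5, 191.8]
force: [-2.6, -5.0, 1.3]
width: 8.7
eef_pos: [672.7, 7.5, 191.7]
force: [-17.0, -4.8, 11.9]
width: 8.4
```

```bash
python3 -m crank '[[[0,0.1,0,0],[0,0,0,0],[0,0,0,0]]]' | grep -E "eef|^force|width"
python3 -m crank '[[[0,-0.1,0,0],[0,0,0,0]]]' | grep -E "clock|eef|^force|width"
python3 - <<'E'
from h import *
T=cam("top");S=cam("side")
cv2.imwrite("pics/e1.png",np.hstack([cv2.resize(T["img"][120:300,210:510,::-1],(400,240)),cv2.resize(S["img"][110:290,180:480,::-1],(400,240))]))
for c,d in(("top",T),("side",S)):
    for r in ctrl.place_of(c,"top_drawer_handle")[:1]: print(c,np.round(on(d,r["position"],183)[:2],1))
E
```

```text
eef_pos: [672.8, 7.5, 191.7]
force: [-22.5, -6.1, 16.8]
width: 8.4
clock: 34.8
eef_pos: [672.7, 7.5, 191.7]
force: [-15.9, -5.8, 11.6]
width: 8.6
top [673.7   7.1]
side [672.7  11.4]
```

View pics/e1.png

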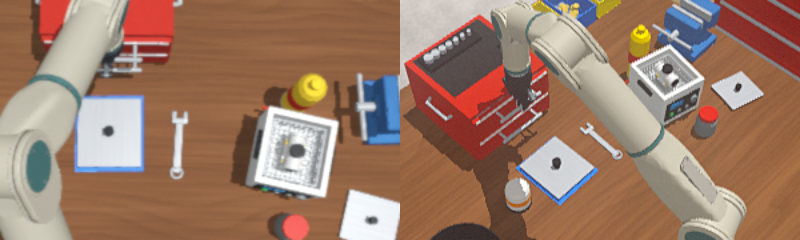

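The picture shows the lid on the mat, the carburettor in the basket, the can, jar and spanner in place, and the drawer apparently home. I'll release, rise and check the gap against the lower handle.

```bash
python3 -m crank '[[[0,-0.15,0,0],[0,0,0,0]]]' | grep -E "eef|^force"
python3 -m crank '[[[0,0,0,0],[0,0,0,0]]]' 0.44 | grep -E "eef|^force|width"
python3 -m crank '[[[0,0,-1,0],[0,0,-1,0],[0,0,-1,0],[0,0,-1,0],[0,-1,0,0],[0,-1,0,0],[0,-1,0,0],[0,-1,0,0],[0,-1,0,0],[0,0,0,0],[0,0,0,0]]]' | grep -E "clock|eef|^force"
python3 - <<'E'
from h import *
W=cam("wrist")
cv2.imwrite("pics/w8.png",W["img"][:,:,::-1])
T=cam("top")
for c,d in(("top",T),("wrist",W)):
    for r in ctrl.place_of(c,"top_drawer_handle")[:1]: print(c,np.round(on(d,r["position"],183)[:2],1))
cv2.imwrite("pics/e2.png",cv2.resize(np.hstack([W["img"][60:360,440:640,::-1]]),(400,600)))
E
```

```text
eef_pos: [672.5, 7.5, 191.7]
force: [-6.3, -6.2, 3.9]
eef_pos: [675.5, 11.2, 191.6]
force: [0.8, 0.3, -0.1]
width: 24.3
clock: 36.25
eef_pos: [550.2, 7.7, 292.0]
force: [0.8, 0.2, 0.6]
top [674.7   5. ]
wrist [674.    7.6]
```

View pics/e2.png

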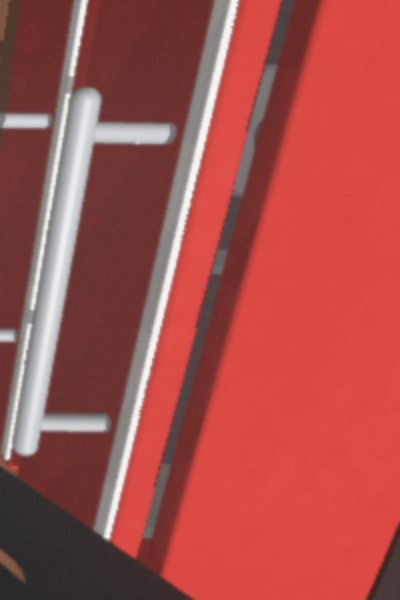

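The view shows the drawer is not home: drawer interior still shows in a strip between the red panel and the chest (crop cols 150–290). The knuckles probably met the chest edge. I'll turn the tool a quarter, with the fingers' narrow side forward and shut, and push the bar from the front.

```bash
python3 -m crank '[[[0,0,0,1],[0,0,0,1],[0,0,0,1],[0,0,0,1],[0,0,0,1],[0,0,0,1],[0,0,0,1],[0,0,0,1],[0,0,0,1],[0,0,0,1],[0,0,0,1],[0,0,0,1]]]' 1 | grep -E "clock|eef"
python3 -m crank '[[[0,0,0,1],[0,0,0,1],[0,0,0,1],[0,0,0,1],[0,0,0,1],[0,0,0,1],[0,0,0,1],[0,0,0,0.6],[0.6,0,0,0],[1,0,0,0],[1,0,0,0],[1,0,0,0]]]' | grep -E "clock|eef|rot|width"
python3 -m crank '[[[0,0,1,0],[0,0,1,0],[0,0,1,0],[0,0,0.6,0],[0,0,0.3,0],[0,0,0,0]]]' | grep -E "clock|eef|^force"
```

```text
clock: 37.45
eef_pos: [551.2, 6.7, 291.0]
clock: 38.45
eef_pos: [642.1, 10.2, 290.8]
tool_rot: [3.141, -0.0, 0.035]
width: -0.0
clock: 38.95
eef_pos: [639.8, 10.0, 191.5]
force: [-0.6, 0.4, 0.4]
```

```bash
python3 -m crank '[[[0.3,0,0,0],[0.3,0,0,0],[0.3,0,0,0],[0,0,0,0]]]' | grep -E "eef|^force"
python3 -m crank '[[[0.2,0,0,0],[0.2,0,0,0],[0,0,0,0]]]' | grep -E "eef|^force"
```

```text
eef_pos: [656.5, 9.6, 194.5]
force: [-19.8, 1.1, 12.2]
eef_pos: [657.1, 9.5, 194.5]
force: [-44.0, 2.9, 28.4]
```

The bar stops at the same place (x≈673) with a different contact, so that is likely the home stop. I'll back off and check the bar against the lower (shut) handle.

```bash
python3 -m crank '[[[-0.6,0,0,0],[-1,0,0,0],[-0.5,0,-1,0],[0,0,-1,0],[0,0,-1,0],[0,0,-1,0],[0,1,0,0],[0,1,0,0],[0,1,0,0],[0,1,0,0],[0,1,0,0],[0,1,0,0]]]' | grep -E "clock|eef|^force"
python3 -m crank '[[[0,1,0,0],[0,1,0,0],[0,1,0,0],[0,1,0,0],[0,1,0,0],[0,1,0,0],[0,0,0,0],[0,0,0,0]]]' | grep -E "clock|eef|^force"
python3 - <<'E'
from h import *
T=cam("top");S=cam("side");W=cam("wrist")
g=cv2.cvtColor(T["img"],cv2.COLOR_RGB2GRAY).astype(int)
col=int(round(proj(T,(673,5,183))[1]));print("col",col)
for r in range(148,182): print(r,T["img"][r,col].tolist(),np.round(on(T,(r,col),183)[0],1),np.round(on(T,(r,col),220)[0],1),np.round(on(T,(r,col),85)[0],1))
cv2.imwrite("pics/e3.png",np.hstack([cv2.resize(T["img"][130:190,230:350,::-1],(480,400),interpolation=2),cv2.resize(S["img"][140:240,180:300,::-1],(320,400),interpolation=2)]))
E
```

```text
clock: 40.53
eef_pos: [626.6, -142.7, 295.5]
force: [0.9, 0.2, -0.4]
clock: 41.2
eef_pos: [630.4, -293.8, 295.2]
force: [1.1, 0.1, -0.0]
col 292
148 [219, 66, 56] 724.7 713.9 753.2
149 [226, 70, 59] 721.5 710.9 749.8
150 [224, 89, 81] 718.4 707.8 746.5
151 [216, 165, 163] 715.2 704.7 743.1
152 [219, 216, 214] 712.1 701.6 739.8
153 [147, 121, 118] 708.9 698.6 736.4
154 [118, 40, 37] 705.8 695.5 733.0
155 [118, 35, 30] 702.6 692.4 729.7
156 [118, 35, 28] 699.5 689.4 726.3
157 [118, 33, 29] 696.4 686.3 723.0
158 [127, 50, 46] 693.2 683.2 719.6
159 [166, 114, 111] 690.1 680.2 716.3
160 [204, 170, 168] 686.9 677.1 713.0
161 [173, 151, 150] 683.8 674.1 709.6
162 [157, 140, 143] 680.7 671.0 706.3
163 [202, 206, 210] 677.6 668.0 703.0
164 [215, 220, 224] 674.4 664.9 699.6
165 [181, 186, 189] 671.3 661.9 696.3
166 [129, 125, 124] 668.2 658.8 693.0
167 [109, 78, 60] 665.1 655.8 689.7
168 [137, 94, 64] 662.0 652.7 686.3
169 [138, 96, 69] 658.8 649.7 683.0
170 [141, 114, 101] 655.7 646.7 679.7
171 [172, 174, 178] 652.6 643.6 676.4
172 [215, 220, 224] 649.5 640.6 673.1
173 [178, 180, 183] 646.4 637.6 669.8
174 [118, 100, 91] 643.3 634.6 666.5
175 [83, 57, 40] 640.2 631.5 663.2
176 [79, 53, 38] 637.1 628.5 659.9
177 [82, 54, 38] 634.0 625.5 656.6
178 [103, 68, 48] 630.9 622.5 653.3
179 [135, 91, 63] 627.8 619.5 650.0
180 [137, 94, 65] 624.7 616.5 646.7
181 [141, 96, 65] 621.7 613.5 643.4
```

View pics/e3.png

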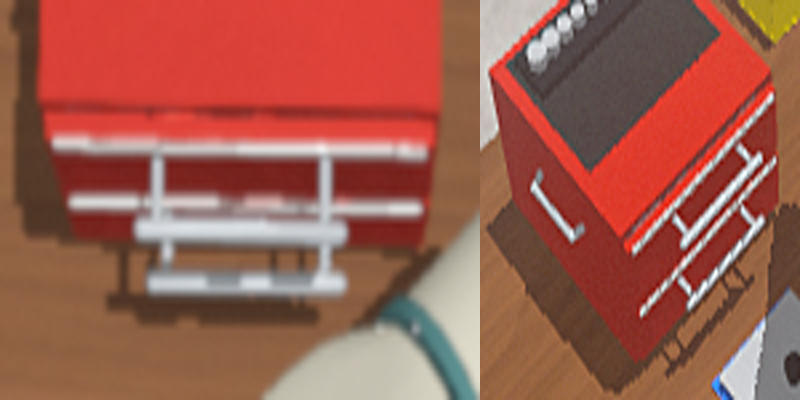

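The top bar reads x≈674 (row 164) and the lower, shut bar x≈673 (row 172), so the two are in line. The interior strip is gone from the top view and the drawer held against 44 N, so it is home. Handing in.

```bash
python3 -c "
from cell import ctrl
print(ctrl.finish_job())"
```

```text
the job is handed in; nothing more can be done
None
```

I handed the job in at about 41 s: the lid is flat, knob up, in the middle of the mat, the carburettor stands on its float bowl in the cleaner's basket, and the top drawer is pushed home with the bearing left inside; nothing else looked disturbed in the pictures, and the hand-in gave no verdict.

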